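# Range the screw-lid pots by size on the mat

## Robot

A 6-joint arm with a two-finger parallel gripper is mounted at the origin on the work surface. World frame = base frame: x ahead of the robot, y to its left, z up, the work surface at z = 0. Lengths are in m, angles in rad, forces in N, time in s.
With the tool pointing down it reaches from about 0.3 to 0.775 m from the base axis. Payload 14.6 kg.
Tool frame: the origin (TCP) lies at the very end of the fingers, on their centre line; the grasp point (between the pads) lies 19 mm behind it; z points along the fingers, y is the line along which they close (so a half turn about z gives the same grasp; the last joint's range is limited). The gripper opens to 94 mm and grips with 3 to 60 N. Pads are 16 mm wide; open, the fingers measure 119 mm over their backs; the gripper's body (75 mm by 177 mm) begins 78 mm behind the grasp point.
Start: joints at [-1.28, 0.3, 1.521, -0, 1.321, -0.067], TCP at [0.193, -0.515, 0.205] pointing down, gripper open.
Joint ranges: [-3.03, 3.03], [-0.79, 2.21], [0.23, 2.52], [-1.04, 4.18], [0, 3.07], [-2.55, 2.55]. Speed limits (rad/s): [2.22, 2.22, 2.57, 3.14, 3.14, 3.14].

## Interface

Orientations are given as [roll, pitch, yaw] about the fixed x, y, z axes, in that order (R = Rz(yaw) Ry(pitch) Rx(roll)).
In Python, from station import ctrl, cams gives the robot as it stands. The module is installed in compiled form; this text tells all that it offers.
- The arm moves only by the tool arm_command, never from a script. Its argument "plan" is a list that holds one entry, the list of rows, each a list of 7 numbers: the shift along the tool's x, y, z in fractions of the full range, 1 being 500 mm, then the turn, a rotation vector about the tool's x, y, z in fractions of the full range, 1 being pi/2 rad, then the closure, from -1 (fully open) to 1 (shut). A call has 1 to 12 rows; each row is the pose to reach, as a shift and turn from the pose commanded when the call began, along the tool's axes at that moment; what a row does not reach only later rows make up. A row lasts 1/10 s, in which the tool goes at most 50 mm and 8.59 degrees, less where a joint would pass 70% of its speed; a pose out of reach is approached as far as the arm can. No shift or turn number may pass 1 either way. A call with a gripper value outside its range is refused whole. The fingers move at their own pace and stop on an object; "squeeze" is the grip in N (left out, the last holds). Time passes only in rows, so rows that repeat a pose let the fingers close. It gives the time, the measured TCP pose, the force, the opening and the grip force at its end, in the units of the state.
- ctrl.get_obs(): the state, without advancing time (a new reading comes with each control period).
- cams.camera(name): name is "scene" or "top" or "wrist"; returns (picture, depth): 400x640x3 uint8, blue, green, red; 400x640 float32, m along the optical axis (not along the pixel's ray), 0 where there is no reading.
- cams.camera_info(name): a dict with "fx", "fy", "cx", "cy" (pixels), "world_to_cam" (4x4, takes a point from world to camera coordinates). Camera axes: x right, y down, z forward; pixel columns grow to the right and rows downward; lengths in m; the calibration is good to about 2 mm. A picture is of the moment at which its call begins: read the wrist's pose just before it. camera_info takes no time and is no camera call; for the wrist camera it gives the pose at the moment of the call.
- ctrl.hand_in(): hands the job in; it is judged then, once.
The state is a dict: "time_s": time; "qpos": joint angles; "joint_vel": joint speeds; "tau": joint torques, N m; "ee_pos": TCP position; "eef_rot": TCP orientation; "force": force on the tool from outside, world axes, zero at the start; "moment": the same for the moment, N m; "grip_width": finger opening in m; "grip_force": force on a finger pad.
Only numpy, scipy, OpenCV 4.12 (cv2) and the standard library are available. Lean on these libraries where they do the work, as an engineer would, in place of code of your own. Each camera call takes 0.05 s, during which the arm holds its last target. There are 200 camera calls.

## Task

Line up the four white screw-lid pots in order of size on the four rings of the black mat, one standing upright and centred on each ring, with the biggest on the ring next to the white brush rest and the smallest at the other end. Leave the brush rest and the bottle of thinner where they stand.

Things in the scene. Friction and masses are not known exactly. Their poses are not given: they have to be found in the camera images.
- pot_largest: The biggest of four plain white plastic screw-lid pots, an upright cylinder 54 mm in diameter and 70 mm tall (lid flush with the side, a grey disc in its top), loose, 20 to 170 g, standing on the desk at the start. Origin: centre of its underside; z up along its axis.
- pot_large: The second biggest of four plain white plastic screw-lid pots, an upright cylinder 46 mm in diameter and 60 mm tall (lid flush with the side, a grey disc in its top), loose, 20 to 170 g, standing on the desk at the start. Origin: centre of its underside; z up along its axis.
- pot_medium: The third biggest of four plain white plastic screw-lid pots, an upright cylinder 38 mm in diameter and 50 mm tall (lid flush with the side, a grey disc in its top), loose, 20 to 170 g, standing on the desk at the start. Origin: centre of its underside; z up along its axis.
- pot_small: The smallest of four plain white plastic screw-lid pots, an upright cylinder 30 mm in diameter and 40 mm tall (lid flush with the side, a grey disc in its top), loose, 20 to 170 g, standing on the desk at the start. Origin: centre of its underside; z up along its axis.
- mark_a: One of four equal flat white rings (66 mm outside diameter, with a white centre dot) in a straight row, 78 mm apart, along a fixed black silicone mat (440 x 100 x 3 mm); this one is at the mat's +y end of the row. Origin: the ring's centre on the mat's upper face, 3 mm above the desk; y axis along the row, x across it. The ring is only drawn: a pot stands flat on the mat there.
- mark_b: One of four equal flat white rings (66 mm outside diameter, with a white centre dot) in a straight row, 78 mm apart, along a fixed black silicone mat (440 x 100 x 3 mm); this one is second from the +y end of the row. Origin: the ring's centre on the mat's upper face, 3 mm above the desk; y axis along the row, x across it. The ring is only drawn: a pot stands flat on the mat there.
- mark_c: One of four equal flat white rings (66 mm outside diameter, with a white centre dot) in a straight row, 78 mm apart, along a fixed black silicone mat (440 x 100 x 3 mm); this one is third from the +y end of the row. Origin: the ring's centre on the mat's upper face, 3 mm above the desk; y axis along the row, x across it. The ring is only drawn: a pot stands flat on the mat there.
- mark_d: One of four equal flat white rings (66 mm outside diameter, with a white centre dot) in a straight row, 78 mm apart, along a fixed black silicone mat (440 x 100 x 3 mm); this one is at the mat's -y end of the row. Origin: the ring's centre on the mat's upper face, 3 mm above the desk; y axis along the row, x across it. The ring is only drawn: a pot stands flat on the mat there.
- brush_rest: White glazed ceramic brush rest, 70 x 34 mm and 21 mm tall, a low bar with four rounded crests, loose, standing on the mat just beyond one end of the row of rings (either end), its centre about 75 mm from the nearest ring's centre, its length across the row. Origin: centre of its underside. Beyond the other end lies a thin steel pin vice, 80 mm long and 9 mm thick.
- thinner: Sealed amber glass bottle of thinner with a black cap, 38 mm in diameter and 85 mm tall, loose, standing on the desk between the robot and the mat. Origin: centre of its underside, z up. Not to be moved. Also on the desk, lying low among the pots: a cork block 14 mm high and tweezers 6 mm high.
Mind the look-alikes: they are no part of the job. Leave any green look-alike of the pot_large alone. What is shaped like the pot_small but yellow is not meant.

How it is judged:
At the end, for the whole second after the job is handed in: Each pot upright (0.1 rad) and at rest on the mat, centre within 12 mm of its ring's centre, in order of size with the biggest next to the brush rest. Brush rest moved less than 20 mm, thinner bottle less than 25 mm and upright (((horizontal distance between brush_rest and mark_a below 0.16 m and horizontal distance between pot_largest and mark_a below 0.012 m and horizontal distance between pot_large and mark_b below 0.012 m and horizontal distance between pot_medium and mark_c below 0.012 m and horizontal distance between pot_small and mark_d below 0.012 m) or (horizontal distance between brush_rest and mark_d below 0.16 m and horizontal distance between pot_largest and mark_d below 0.012 m and horizontal distance between pot_large and mark_c below 0.012 m and horizontal distance between pot_medium and mark_b below 0.012 m and horizontal distance between pot_small and mark_a below 0.012 m)) and angle between each of pot_largest, pot_large, pot_medium, pot_small's own z axis and vertical below 0.1 rad and height (world z) of each of pot_largest, pot_large, pot_medium, pot_small below 0.008 m and z of each of pot_largest, pot_large, pot_medium, pot_small in the frame of mark_a above -0.003 m and linear speed of each of pot_largest, pot_large, pot_medium, pot_small below 0.02 m/s and distance of brush_rest from where it was at the start of the episode below 0.02 m and distance of thinner from where it was at the start of the episode below 0.025 m and angle between thinner's own z axis and vertical below 0.2 rad); the robot touches nothing.
It fails at once if the brush rest is pushed away (20 mm or more) (distance of brush_rest from where it was at the start of the episode above 0.02 m).
It fails at once if the thinner bottle is pushed away (25 mm or more) or tipped (distance of thinner from where it was at the start of the episode above 0.025 m or angle between thinner's own z axis and vertical above 0.4 rad).
It also fails if it takes over 112 s, if anything falls off the work surface, if the arm or the gripper's body presses on something with over 40 N, if the wrist force passes 120 N, or if a joint passes its speed limit or range.

## Working session

There is one attempt and no reset: what is moved stays moved. The work goes in short steps, Python scripts to look and compute and a tool call to move; the robot and the scene stay as the last step left them, time stands still between calls to the robot, and variables do not carry over. Pictures are saved under pics/ and viewed, at most 14 in all, crops included, and the job is handed in when it is done.

Besides the shell and the picture viewer there is one more tool, called after "Emit:" by a JSON object that holds its "op" and its "data". arm_command: Moves the arm, as the interface text tells. Its arguments: {"type":"object","properties":{"plan":{"type":"array"},"squeeze":{"type":"number"}},"required":["plan"]}

```bash
mkdir -p pics; cat > h.py <<'E'
import numpy as np, cv2
from station import ctrl, cams
def snap(n):
    i=cams.camera_info(n); p,d=cams.camera(n); return p,d,i
def cloud(d,i):
    v,u=np.mgrid[:d.shape[0],:d.shape[1]]
    P=np.stack([(u-i['cx'])/i['fx']*d,(v-i['cy'])/i['fy']*d,d,np.ones_like(d)],-1)
    W=P@np.linalg.inv(np.array(i['world_to_cam'])).T
    W[d<=0]=np.nan
    return W[...,:3]
E
python3 - <<'E'
from h import *
for n in ("top","scene"):
    p,d,i=snap(n); cv2.imwrite(f'pics/{n}0.png',p); np.savez(f'{n}0.npz',p=p,d=d,i=i['world_to_cam'])
    W=cloud(d,i)
    if n=="top":
        m=((W[...,2]>0.005)&(W[...,2]<0.12)).astype(np.uint8)
        k,l,s,c=cv2.connectedComponentsWithStats(m)
        for j in range(1,k):
            if s[j,4]<30: continue
            w=W[l==j]; zt=np.percentile(w[:,2],95); t=w[w[:,2]>zt-.006]; col=np.median(p[l==j],0)
            print(c[j].round(),s[j,4],'ztop',zt.round(4),'ctr',((t.min(0)+t.max(0))/2).round(4)[:2],'ext',(t.max(0)-t.min(0)).round(3)[:2],col)
        # rings
        print(i['fx'],np.array(i['world_to_cam']).round(3).tolist())
print(ctrl.get_obs())
E
```

```text
[264.  40.] 6728 ztop 0.0869 ctr [0.8537 0.1226] ext [0.019 0.321] [ 82. 121. 146.]
[420.  44.] 3052 ztop 0.0138 ctr [ 0.8566 -0.2169] ext [0.104 0.176] [175. 184. 183.]
[603.  76.] 5828 ztop 0.1196 ctr [ 0.7573 -0.5757] ext [0.161 0.087] [85. 94. 99.]
[ 30. 183.] 7384 ztop 0.1087 ctr [0.6393 0.5865] ext [0.245 0.07 ] [48. 48. 52.]
[  8. 117.] 59 ztop 0.1178 ctr [0.6736 0.597 ] ext [0.002 0.024] [ 5. 25. 54.]
[  7. 125.] 57 ztop 0.1152 ctr [0.6593 0.597 ] ext [0.011 0.03 ] [ 5. 19. 41.]
[  5. 133.] 74 ztop 0.1126 ctr [0.6419 0.5978] ext [0.012 0.029] [ 2.5 20.  48. ]
[232. 153.] 159 ztop 0.0127 ctr [0.6207 0.195 ] ext [0.076 0.017] [101. 109. 116.]
[  6. 147.] 117 ztop 0.1169 ctr [0.6217 0.5972] ext [0.002 0.025] [ 2. 21. 49.]
[413. 169.] 564 ztop 0.0241 ctr [ 0.5779 -0.1872] ext [0.067 0.033] [157.5 178.  177. ]
[  5. 160.] 114 ztop 0.1059 ctr [0.5912 0.6111] ext [0.021 0.004] [ 2. 20. 48.]
[620. 201.] 2970 ztop 0.1096 ctr [ 0.4997 -0.5811] ext [0.135 0.038] [24. 26. 24.]
[  5. 174.] 90 ztop 0.113 ctr [0.5693 0.5965] ext [0.001 0.017] [ 4. 22. 49.]
[493. 181.] 242 ztop 0.0411 ctr [ 
[... 934 characters left out ...]
.0]]
{'time_s': 0.1, 'qpos': array([-1.27955703e+00,  3.00421961e-01,  1.52149570e+00, -5.92449164e-05,
        1.32069651e+00, -6.65614835e-02]), 'joint_vel': array([ 1.35645638e-03, -2.36140252e-03, -1.44797831e-03, -6.15463547e-04,
       -6.52124798e-06,  1.61819673e-04]), 'tau': array([-5.67161969e-04, -5.32639074e+01, -3.53286195e+01,  7.08807749e-02,
        2.34064437e-02, -5.41888471e-05]), 'ee_pos': array([ 0.19255564, -0.51494967,  0.2049494 ]), 'eef_rot': array([-3.14056958e+00, -1.06836876e-05,  3.57815469e-01]), 'force': array([ 0.33622186, -0.39462027,  0.12461248]), 'moment': array([-0.01081889,  0.02037755,  0.06210791]), 'grip_force': 0.0, 'grip_width': 0.09383120821802383}
```

View pics/top0.png

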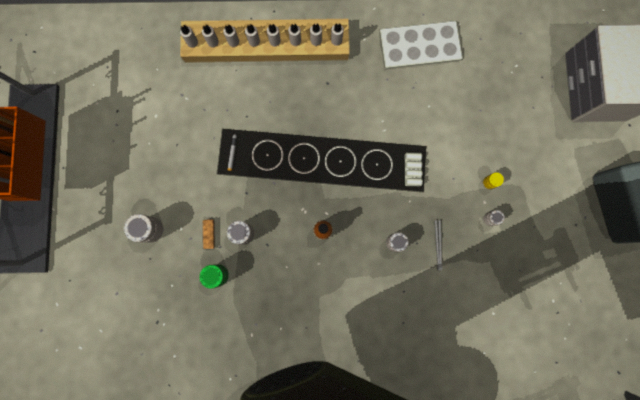

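View pics/scene0.png

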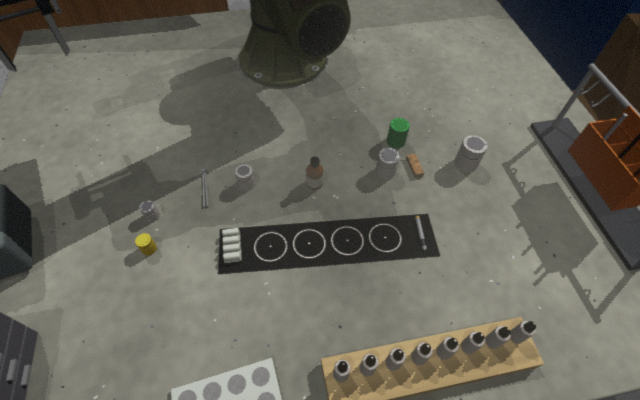

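Top picture: the white pots are at (139,228) largest, (239,232) large, (398,242) medium and (495,217) small. The look-alikes are green (211,276) and yellow (495,180), neither of them white. The brush rest is at (413,169), on the -y end, so the largest pot goes on mark_d (377,164). Next I'll measure the rings, cross-check the pots from the second camera and confirm in one crop.

```bash
python3 - <<'E'
from h import *
for n in("top","scene"):
    z=np.load(n+'0.npz'); p,d=z['p'],z['d']; i=cams.camera_info(n); T=np.linalg.inv(np.array(i['world_to_cam']))
    def onplane(u,v,h):
        r=T[:3,:3]@np.array([(u-i['cx'])/i['fx'],(v-i['cy'])/i['fy'],1]); o=T[:3,3]; return o+r*(h-o[2])/r[2]
    W=cloud(d,i); g=cv2.cvtColor(p,cv2.COLOR_BGR2GRAY)
    reg=(W[...,0]>.5)&(W[...,0]<.72)&(W[...,1]>-.24)&(W[...,1]<.24)
    m=(reg&(g>95)).astype(np.uint8)
    k,l,s,c=cv2.connectedComponentsWithStats(m,connectivity=8)
    for j in range(1,k):
        w,h=s[j,2:4]
        if 20<w<60 and 20<h<60:
            pts=np.argwhere(l==j)[:,::-1].astype(np.float32)
            Q=np.array([onplane(u,v,.003)[:2] for u,v in pts]); A=np.c_[2*Q,np.ones(len(Q))]
            sol=np.linalg.lstsq(A,(Q**2).sum(1),rcond=None)[0]
            print(n,'ring',c[j].round(),sol[:2].round(4),'r',np.sqrt(sol[2]+sol[0]**2+sol[1]**2).round(4))
    for nm,(x,y),h,D in(('largest',(.4611,.3634),.07,.054),('large',(.4496,.1703),.06,.046),('medium',(.425,-.1445),.05,.038),('small',(.4711,-.3455),.04,.03)):
        q=W[(np.hypot(W[...,0]-x,W[...,1]-y)<.04)&(W[...,2]>h-.004)&(W[...,2]<h+.008)]
        hull,r=cv2.minEnclosingCircle(q[:,:2].astype(np.float32))
        print(n,nm,np.round(hull,4),'r',round(r,4),'ztop',np.median(q[:,2]).round(4))
p=np.load('top0.npz')['p']; cv2.imwrite('pics/crop.png',cv2.resize(p[120:300,100:540],None,fx=1.8,fy=1.8,interpolation=cv2.INTER_CUBIC))
E
```

```text
top ring [267. 154.] [0.6161 0.1197] r 0.0317
top ring [308. 154.] [0.608  0.0419] r 0.0316
top ring [340. 161.] [ 0.5999 -0.0355] r 0.0317
top ring [377. 164.] [ 0.592  -0.1131] r 0.0317
top largest [0.4605 0.3639] r 0.0272 ztop 0.0693
top large [0.4492 0.171 ] r 0.0229 ztop 0.0593
top medium [ 0.4253 -0.1445] r 0.0191 ztop 0.0493
top small [ 0.471  -0.3462] r 0.0149 ztop 0.0388
scene ring [377. 234.] [0.6183 0.1184] r 0.0316
scene ring [346. 242.] [0.6103 0.041 ] r 0.0316
scene ring [309. 243.] [ 0.6019 -0.0365] r 0.0317
scene ring [270. 247.] [ 0.5937 -0.1142] r 0.0318
scene largest [0.4652 0.361 ] r 0.0281 ztop 0.0693
scene large [0.4526 0.1683] r 0.0234 ztop 0.0594
scene medium [ 0.4274 -0.1466] r 0.0197 ztop 0.0493
scene small [ 0.4751 -0.3494] r 0.0155 ztop 0.0392
```

View pics/crop.png

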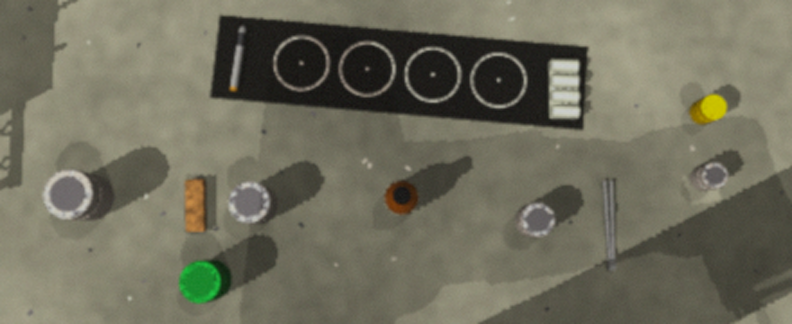

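The crop confirms it: four white pots with grey discs, and the green and yellow ones are excluded. Both cameras agree within about 4 mm, and ring pitch and radii match the stated sizes. I'll start with the small pot, gripping along the radial direction.

```bash
cat > go.py <<'E'
import sys; from h import *
P=dict(small=(.473,-.348),medium=(.4263,-.1455),large=(.451,.1697),largest=(.463,.3625),a=(.617,.119),b=(.609,.0415),c=(.601,-.036),d=(.593,-.1137))
o=ctrl.get_obs(); y=o['eef_rot'][2]; x=o['ee_pos']
def go(t,x=x,y=y):
    Y=np.arctan2(t[1],t[0])+np.pi/2; c,s=np.cos(y),np.sin(y); d=np.array(t)-x[:2]
    print('shift mm',np.round(1000*np.array([c*d[0]+s*d[1],s*d[0]-c*d[1]]),1),'turn z',round(-(Y-y),3)); return np.array(t),Y
if __name__=='__main__':
    print('z',x[2].round(4),'xy',x[:2].round(4),'yaw',y.round(3))
    for n in sys.argv[1:]: x2,y2=go(P[n],x,y); x,y=x2,y2
E
python3 go.py small a medium b large c largest d
```

```text
z 0.2049 xy [ 0.1926 -0.5149] yaw 0.358
shift mm [321.2 -58.2] turn z -0.579
shift mm [ 461.5 -160.8] turn z -0.825
shift mm [-223.6 -237.3] turn z 0.519
shift mm [236.  112.5] turn z -0.397
shift mm [ 138.6 -148.9] turn z -0.292
shift mm [-245.3   67.9] turn z 0.42
shift mm [ 389.5 -161.6] turn z -0.724
shift mm [-455.1 -191.2] turn z 0.854
```

Careful with the scale: shifts go in shares of 500 mm and turns go in shares of pi/2 rad. That gives: 321 mm is 0.642, -58 mm is -0.116, -0.579 rad is -0.3686.

Emit:
{"op": "arm_command", "data": {"plan": [[[0.642,-0.116,0,0,0,-0.3686,-1],[0.642,-0.116,0,0,0,-0.3686,-1],[0.642,-0.116,0,0,0,-0.3686,-1],[0.642,-0.116,0,0,0,-0.3686,-1],[0.642,-0.116,0,0,0,-0.3686,-1],[0.642,-0.116,0,0,0,-0.3686,-1],[0.642,-0.116,0,0,0,-0.3686,-1],[0.642,-0.116,0,0,0,-0.3686,-1],[0.642,-0.116,0,0,0,-0.3686,-1],[0.642,-0.116,0,0,0,-0.3686,-1],[0.642,-0.116,0,0,0,-0.3686,-1]]], "squeeze": 12}}

```text
time_s: 1.2
ee_pos: [0.4721, -0.3492, 0.2055]
eef_rot: [3.142, 0.0, 0.935]
force: [-0.1, 0.8, 1.0]
grip_width: 0.0942
grip_force: 0.0
```

```bash
python3 go.py small; python3 - <<'E'
from h import *
p,d,i=snap("wrist"); cv2.imwrite('pics/w1.png',p)
W=cloud(d,i); q=W[(W[...,2]>.034)&(W[...,2]<.045)&(np.hypot(W[...,0]-.473,W[...,1]+.348)<.03)]
print(len(q), cv2.minEnclosingCircle(q[:,:2].astype(np.float32)) if len(q) else 0)
E
```

```text
z 0.2055 xy [ 0.4721 -0.3492] yaw 0.935
shift mm [1.5 0. ] turn z -0.001
454 ((0.47513899207115173, -0.34738004207611084), 0.014864307828247547)
```

View pics/w1.png

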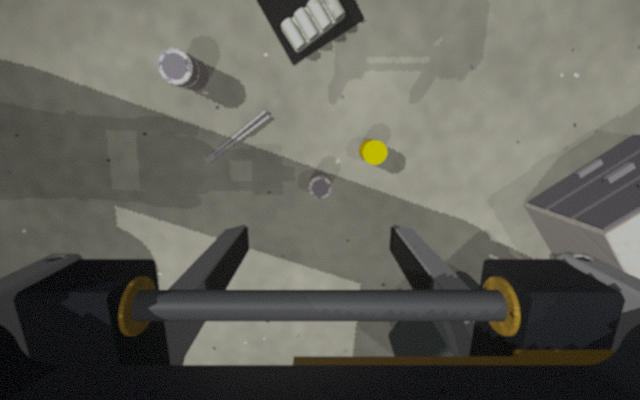

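To row units: 196 mm is 0.392, 185 mm is 0.37.

Emit:
{"op": "arm_command", "data": {"plan": [[[0.004,0,0.2,0,0,0,-1],[0.004,0,0.32,0,0,0,-0.4],[0.004,0,0.37,0,0,0,-0.4],[0.004,0,0.392,0,0,0,-0.4],[0.004,0,0.392,0,0,0,-0.4],[0.004,0,0.392,0,0,0,1],[0.004,0,0.392,0,0,0,1],[0.004,0,0.392,0,0,0,1],[0.004,0,0.392,0,0,0,1],[0.004,0,0.392,0,0,0,1],[0.004,0,0.392,0,0,0,1]]], "squeeze": 12}}

```text
time_s: 2.35
ee_pos: [0.4745, -0.3471, 0.0104]
eef_rot: [3.14, 0.0, 0.937]
force: [-1.5, 1.1, 7.1]
grip_width: 0.03
grip_force: 12.0
```

To row units: -196 mm is -0.392, -190 mm is -0.38.

Emit:
{"op": "arm_command", "data": {"plan": [[[0,0,-0.04,0,0,0,1],[0,0,-0.12,0,0,0,1],[0,0,-0.22,0,0,0,1],[0,0,-0.32,0,0,0,1],[0,0,-0.38,0,0,0,1],[0,0,-0.392,0,0,0,1],[0,0,-0.392,0,0,0,1]]]}}

```text
time_s: 3.05
ee_pos: [0.4742, -0.3469, 0.2059]
eef_rot: [3.14, 0.0, 0.937]
force: [-0.1, -0.3, 0.2]
grip_width: 0.0295
grip_force: 12.0
```

```bash
python3 go.py a; python3 go.py medium
```

```text
z 0.2059 xy [ 0.4742 -0.3469] yaw 0.937
shift mm [ 459.9 -160.9] turn z -0.825
z 0.2059 xy [ 0.4742 -0.3469] yaw 0.937
shift mm [ 133.8 -157.9] turn z -0.305
```

To row units: 460 mm is 0.92, 440 mm is 0.88, -0.825 rad is -0.5252.

Emit:
{"op": "arm_command", "data": {"plan": [[[0.08,-0.028,0,0,0,-0.0509,1],[0.17,-0.06,0,0,0,-0.1019,1],[0.26,-0.09,0,0,0,-0.1592,1],[0.35,-0.122,0,0,0,-0.2101,1],[0.44,-0.154,0,0,0,-0.2674,1],[0.53,-0.186,0,0,0,-0.3183,1],[0.62,-0.216,0,0,0,-0.3692,1],[0.71,-0.248,0,0,0,-0.4202,1],[0.8,-0.28,0,0,0,-0.4711,1],[0.88,-0.308,0,0,0,-0.5093,1],[0.92,-0.322,0,0,0,-0.5252,1],[0.92,-0.322,0,0,0,-0.5252,1]]]}}

```text
time_s: 4.25
ee_pos: [0.6164, 0.1217, 0.2025]
eef_rot: [-3.138, -0.0, 1.766]
force: [-0.6, -0.2, -0.4]
grip_width: 0.0297
grip_force: 12.0
```

```bash
python3 go.py a
```

```text
z 0.2025 xy [0.6164 0.1217] yaw 1.766
shift mm [-2.7  0. ] turn z 0.004
```

To row units: 175 mm is 0.35, 170 mm is 0.34.

Emit:
{"op": "arm_command", "data": {"plan": [[[0,0,0.1,0,0,0,1],[0,0,0.2,0,0,0,1],[0,0,0.29,0,0,0,1],[0,0,0.34,0,0,0,1],[0,0,0.35,0,0,0,1],[0,0,0.35,0,0,0,1],[0,0,0.35,0,0,0,1]]]}}

```text
time_s: 4.95
ee_pos: [0.6176, 0.1188, 0.0319]
eef_rot: [3.14, 0.0, 1.761]
force: [0.1, 0.8, -0.3]
grip_width: 0.0299
grip_force: 12.0
```

```bash
python3 go.py a
```

```text
z 0.0319 xy [0.6176 0.1188] yaw 1.761
shift mm [ 0.3 -0.6] turn z -0.0
```

To row units: -175 mm is -0.35, -150 mm is -0.3.

Emit:
{"op": "arm_command", "data": {"plan": [[[0,0,0.02,0,0,0,1],[0,0,0.036,0,0,0,1],[0,0,0.036,0,0,0,1],[0,0,0.036,0,0,0,1],[0,0,0.036,0,0,0,-0.4],[0,0,0.036,0,0,0,-0.4],[0,0,0.036,0,0,0,-0.4],[0,0,-0.004,0,0,0,-0.4],[0,0,-0.1,0,0,0,-0.4],[0,0,-0.2,0,0,0,-0.4],[0,0,-0.3,0,0,0,-1],[0,0,-0.35,0,0,0,-1]]]}}

```text
time_s: 6.15
ee_pos: [0.6178, 0.1193, 0.2106]
eef_rot: [3.136, 0.0, 1.762]
force: [0.2, 0.5, 0.3]
grip_width: 0.0784
grip_force: 0.0
```

```bash
python3 go.py medium b
```

```text
z 0.2106 xy [0.6178 0.1193] yaw 1.762
shift mm [-223.6 -238.3] turn z 0.52
shift mm [236.  112.5] turn z -0.397
```

To row units: -238 mm is -0.476, -112 mm is -0.224, 0.52 rad is 0.331.

Emit:
{"op": "arm_command", "data": {"plan": [[[-0.056,-0.06,0,0,0,0.0446,-1],[-0.112,-0.12,0,0,0,0.0828,-1],[-0.168,-0.178,0,0,0,0.1273,-1],[-0.224,-0.238,0,0,0,0.1655,-1],[-0.28,-0.298,0,0,0,0.2101,-1],[-0.336,-0.358,0,0,0,0.2483,-1],[-0.392,-0.418,0,0,0,0.2928,-1],[-0.43,-0.458,0,0,0,0.3183,-1],[-0.448,-0.476,0.01,0,0,0.331,-1],[-0.448,-0.476,0.01,0,0,0.331,-1],[-0.448,-0.476,0.01,0,0,0.331,-1],[-0.448,-0.476,0.01,0,0,0.331,-1]]]}}

```text
time_s: 7.35
ee_pos: [0.4264, -0.1451, 0.2004]
eef_rot: [-3.141, -0.0, 1.244]
force: [-0.8, 0.7, -0.6]
grip_width: 0.0939
grip_force: 0.0
```

```bash
cat > look.py <<'E'
import sys; from h import *
from go import P
for n in sys.argv[2:]:
    pn={'largest':.07,'large':.06,'medium':.05,'small':.04}
    nm,at=n.split('@') if '@' in n else (n,n); h=pn[nm]+(.003 if at!=nm else 0); x,y=P[at]
    if n==sys.argv[2]: p,d,i=snap(sys.argv[1]); W=cloud(d,i)
    q=W[(np.hypot(W[...,0]-x,W[...,1]-y)<.045)&(W[...,2]>h-.005)&(W[...,2]<h+.006)]
    if len(q)>10: c,r=cv2.minEnclosingCircle(q[:,:2].astype(np.float32)); print(n,np.round(c,4),'r',round(r,4),'off mm',np.round(1000*(np.array(c)-P[at]),1))
E
python3 go.py medium; python3 look.py wrist medium
```

```text
z 0.2004 xy [ 0.4264 -0.1451] yaw 1.244
shift mm [-0.4  0. ] turn z 0.002
medium [ 0.429  -0.1452] r 0.019 off mm [2.7 0.3]
```

To row units: 187 mm is 0.374, 100 mm is 0.2.

Emit:
{"op": "arm_command", "data": {"plan": [[[0,0,0.1,0,0,0,-1],[0,0,0.2,0,0,0,-1],[0,0,0.29,0,0,0,-1],[0,0,0.35,0,0,0,-1],[0,0,0.374,0,0,0,-1],[0,0,0.374,0,0,0,-1],[0,0,0.374,0,0,0,1],[0,0,0.374,0,0,0,1],[0,0,0.374,0,0,0,1],[0,0,0.374,0,0,0,1],[0,0,0.374,0,0,0,1],[0,0,0.374,0,0,0,1]]]}}

```text
time_s: 8.6
ee_pos: [0.4258, -0.146, 0.0136]
eef_rot: [3.141, 0.0, 1.242]
force: [0.1, 0.1, -0.4]
grip_width: 0.0493
grip_force: 0.0
```

To row units: -190 mm is -0.38, -180 mm is -0.36.

Emit:
{"op": "arm_command", "data": {"plan": [[[0,0,-0.02,0,0,0,1],[0,0,-0.1,0,0,0,1],[0,0,-0.2,0,0,0,1],[0,0,-0.3,0,0,0,1],[0,0,-0.36,0,0,0,1],[0,0,-0.38,0,0,0,1],[0,0,-0.38,0,0,0,1]]]}}

```text
time_s: 9.3
ee_pos: [0.426, -0.146, 0.2044]
eef_rot: [3.14, 0.0, 1.242]
force: [-0.0, 0.4, -0.8]
grip_width: 0.0379
grip_force: 12.0
```

```bash
python3 go.py b
```

```text
z 0.2044 xy [ 0.426 -0.146] yaw 1.242
shift mm [236.6 112.6] turn z -0.397
```

```bash
python3 - <<'E'
from h import *
o=ctrl.get_obs(); x=o['ee_pos']
for n in("scene","top"):
    p,d,i=snap(n); W=cloud(d,i)
    if n=="scene":
        uv=np.array(i['world_to_cam'])@np.r_[x,1]; u=int(uv[0]/uv[2]*i['fx']+i['cx']); v=int(uv[1]/uv[2]*i['fy']+i['cy']); print(u,v)
        a,b=max(v-60,0),max(u-60,0); cv2.imwrite('pics/g.png',cv2.resize(p[a:v+60,b:u+60],None,fx=4,fy=4))
    m=(np.hypot(W[...,0]-x[0],W[...,1]-x[1])<.03)&(W[...,2]>.08)&(W[...,2]<.27)&(p.min(-1)>90)
    if m.any(): print(n,m.sum(),np.percentile(W[...,2][m],[1,5,50,95,99]).round(4))
print(x)
E
```

```text
231 117
scene 73 [0.1728 0.1975 0.2162 0.2259 0.239 ]
top 37 [0.1672 0.1678 0.1792 0.1992 0.205 ]
[ 0.42596871 -0.14602667  0.20435529]
```

View pics/g.png

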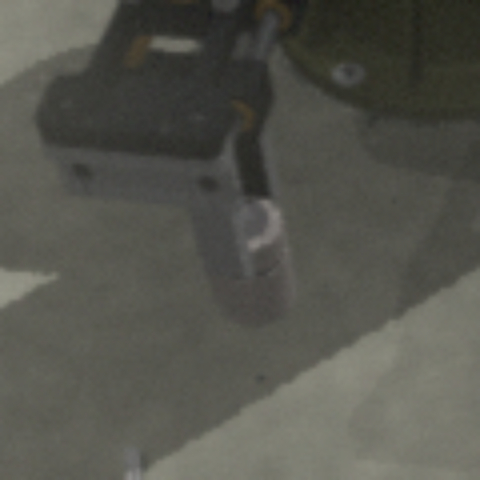

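The pot is gripped upright near its lid, centred at crop (265,260), because the fingers were still closing when the lift began. I'll measure how low its underside hangs.

```bash
python3 - <<'E'
from h import *
p,d,i=snap("scene"); W=cloud(d,i)
for v in range(102,144,2): print(v,W[v,236].round(3),W[v,232].round(3),p[v,236])
E
```

```text
102 [ 0.409 -0.134  0.224] [ 0.408 -0.141  0.224] [33 38 39]
104 [ 0.409 -0.135  0.219] [ 0.405 -0.142  0.216] [34 41 39]
106 [ 0.408 -0.135  0.213] [ 0.406 -0.143  0.212] [42 45 47]
108 [ 0.414 -0.136  0.213] [ 0.414 -0.143  0.215] [82 82 82]
110 [ 0.421 -0.136  0.215] [ 0.422 -0.143  0.217] [82 81 85]
112 [ 0.427 -0.137  0.217] [ 0.424 -0.144  0.215] [83 81 83]
114 [ 0.43  -0.137  0.215] [ 0.433 -0.144  0.218] [80 81 80]
116 [ 0.434 -0.138  0.213] [ 0.449 -0.143  0.229] [76 78 79]
118 [ 0.44  -0.138  0.214] [ 0.45  -0.144  0.225] [91 92 94]
120 [ 0.442 -0.139  0.211] [ 0.451 -0.145  0.221] [78 85 85]
122 [ 0.442 -0.139  0.206] [ 0.455 -0.145  0.221] [66 66 69]
124 [ 0.442 -0.14   0.202] [ 0.455 -0.146  0.216] [66 70 72]
126 [ 0.443 -0.141  0.197] [ 0.457 -0.147  0.212] [60 62 65]
128 [ 0.443 -0.141  0.192] [ 0.444 -0.148  0.194] [68 70 73]
130 [ 0.442 -0.142  0.187] [ 0.445 -0.149  0.19 ] [69 73 75]
132 [ 0.445 -0.143  0.184] [ 0.443 -0.15   0.184] [72 73 77]
134 [ 0.444 -0.144  0.178] [ 0.444 -0.151  0.179] [70 69 73]
136 [ 0.444 -0.144  0.173] [ 0.444 -0.152  0.174] [71 73 77]
138 [ 0.442 -0.145  0.165] [ 0.442 -0.153  0.166] [69 74 75]
140 [ 0.292 -0.157  0.001] [ 0.289 -0.167 -0.001] [75 83 83]
142 [ 0.297 -0.158 -0.001] [ 0.294 -0.168 -0.002] [78 85 86]
```

The pot's top is at z = 0.215 and its underside at 0.165, 40 mm below the TCP. I'll carry it that way and release at TCP z of about 0.043.

To row units: 237 mm is 0.474, 225 mm is 0.45, -0.04 rad is -0.0255.

Emit:
{"op": "arm_command", "data": {"plan": [[[0.05,0.024,0,0,0,-0.0255,1],[0.1,0.048,0,0,0,-0.0509,1],[0.16,0.076,0,0,0,-0.0828,1],[0.22,0.104,0,0,0,-0.1146,1],[0.28,0.134,0,0,0,-0.1528,1],[0.34,0.162,0,0,0,-0.1846,1],[0.4,0.19,0,0,0,-0.2165,1],[0.45,0.214,0,0,0,-0.2419,1],[0.474,0.226,0,0,0,-0.2527,1],[0.474,0.226,0,0,0,-0.2527,1],[0.474,0.226,0,0,0,-0.2527,1]]], "squeeze": 15}}

```text
time_s: 10.55
ee_pos: [0.6086, 0.0416, 0.2019]
eef_rot: [-3.139, 0.0, 1.638]
force: [-0.1, 0.1, -0.2]
grip_width: 0.0376
grip_force: 15.0
```

To row units: 145 mm is 0.29, 135 mm is 0.27.

Emit:
{"op": "arm_command", "data": {"plan": [[[0,0,0.08,0,0,0,1],[0,0,0.16,0,0,0,1],[0,0,0.23,0,0,0,1],[0,0,0.27,0,0,0,1],[0,0,0.29,0,0,0,1],[0,0,0.29,0,0,0,1],[0,0,0.29,0,0,0,1]]]}}

```text
time_s: 11.25
ee_pos: [0.6097, 0.0415, 0.0596]
eef_rot: [3.14, 0.0, 1.638]
force: [-0.2, -0.8, -0.5]
grip_width: 0.0378
grip_force: 15.0
```

```bash
python3 go.py b; python3 - <<'E'
from h import *
x=ctrl.get_obs()['ee_pos']
p,d,i=snap("scene"); W=cloud(d,i)
m=(abs(W[...,1]-x[1])<.008)&(abs(W[...,0]-x[0]-.017)<.006)&(W[...,2]<.09)
print(x,m.sum(),np.percentile(W[...,2][m],[0,2,5,50,95]).round(4))
E
```

```text
z 0.0596 xy [0.6097 0.0415] yaw 1.638
shift mm [ 0.  -0.7] turn z -0.001
[0.60971209 0.04154291 0.05963851] 73 [0.0003 0.001  0.0014 0.0044 0.0678]
```

To row units: 15 mm is 0.03, 13 mm is 0.026.

Emit:
{"op": "arm_command", "data": {"plan": [[[0,0,0.014,0,0,0,1],[0,0,0.026,0,0,0,1],[0,0,0.03,0,0,0,1],[0,0,0.03,0,0,0,1],[0,0,0.03,0,0,0,1]]]}}

```text
time_s: 11.8
ee_pos: [0.6094, 0.0419, 0.0435]
eef_rot: [3.142, -0.0, 1.639]
force: [0.0, -0.3, 0.0]
grip_width: 0.0373
grip_force: 15.0
```

To row units: 1 mm is 0.002.

Emit:
{"op": "arm_command", "data": {"plan": [[[0,0,0.002,0,0,0,1],[0,0,0.002,0,0,0,1],[0,0,0.002,0,0,0,1]]]}}

```text
time_s: 12.1
ee_pos: [0.6093, 0.0419, 0.0425]
eef_rot: [3.142, -0.0, 1.639]
force: [-0.6, -0.4, -0.2]
grip_width: 0.0375
grip_force: 15.0
```

To row units: 2 mm is 0.004, 1 mm is 0.002.

Emit:
{"op": "arm_command", "data": {"plan": [[[0,0,0.002,0,0,0,1],[0,0,0.004,0,0,0,1],[0,0,0.004,0,0,0,1]]]}}

```text
time_s: 12.4
ee_pos: [0.6092, 0.0418, 0.0403]
eef_rot: [-3.141, 0.0, 1.639]
force: [-0.6, 0.3, -0.5]
grip_width: 0.0378
grip_force: 15.0
```

```bash
python3 - <<'E'
from h import *
p,d,i=snap("scene"); W=cloud(d,i)
cv2.imwrite('pics/g2.png',cv2.resize(p[180:260,300:420],None,fx=6,fy=6))
E
```

```text
(no output)
```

View pics/g2.png

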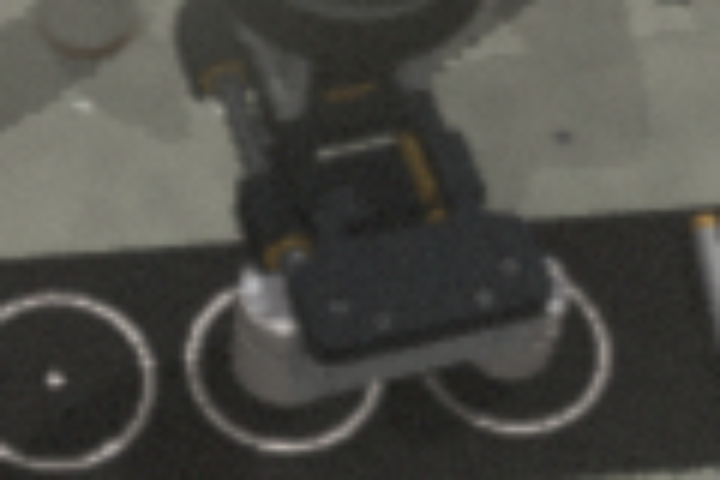

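The pot is over its ring, just above the mat at crop (280,340). I'll keep lowering to contact.

To row units: 2 mm is 0.004, 1 mm is 0.002.

Emit:
{"op": "arm_command", "data": {"plan": [[[0,0,0.002,0,0,0,1],[0,0,0.004,0,0,0,1],[0,0,0.004,0,0,0,1],[0,0,0.004,0,0,0,1]]]}}

```text
time_s: 12.85
ee_pos: [0.6095, 0.0418, 0.0398]
eef_rot: [3.141, 0.0, 1.639]
force: [-6.9, -0.7, 13.4]
grip_width: 0.0373
grip_force: 15.1
```

To row units: 1 mm is 0.002.

Emit:
{"op": "arm_command", "data": {"plan": [[[0,0,0.002,0,0,0,1],[0,0,0.002,0,0,0,1],[0,0,0.002,0,0,0,1]]]}}

```text
time_s: 13.15
ee_pos: [0.6093, 0.0418, 0.0393]
eef_rot: [3.141, 0.0, 1.639]
force: [-10.8, -0.5, 19.7]
grip_width: 0.0372
grip_force: 15.1
```

To row units: -165 mm is -0.33, -150 mm is -0.3.

Emit:
{"op": "arm_command", "data": {"plan": [[[0,0,-0.004,0,0,0,1],[0,0,-0.004,0,0,0,1],[0,0,-0.004,0,0,0,-1],[0,0,-0.004,0,0,0,-1],[0,0,-0.004,0,0,0,-1],[0,0,-0.004,0,0,0,-1],[0,0,-0.04,0,0,0,-1],[0,0,-0.12,0,0,0,-1],[0,0,-0.21,0,0,0,-1],[0,0,-0.3,0,0,0,-1],[0,0,-0.33,0,0,0,-1],[0,0,-0.33,0,0,0,-1]]]}}

```text
time_s: 14.35
ee_pos: [0.6102, 0.0419, 0.2051]
eef_rot: [3.137, 0.0, 1.639]
force: [0.5, 0.1, -0.7]
grip_width: 0.0939
grip_force: 0.0
```

```bash
python3 go.py large c; python3 look.py wrist medium@b small@a
```

```text
z 0.2051 xy [0.6102 0.0419] yaw 1.639
shift mm [ 138.4 -150.1] turn z -0.292
shift mm [-245.3   67.9] turn z 0.42
medium@b [0.6107 0.0431] r 0.0192 off mm [1.7 1.6]
small@a [0.6186 0.1183] r 0.0149 off mm [ 1.6 -0.7]
```

Both are placed upright to within 2.5 mm. Next is the large pot.

To row units: -150 mm is -0.3, 138 mm is 0.276, -0.292 rad is -0.1859.

Emit:
{"op": "arm_command", "data": {"plan": [[[0.04,-0.042,0,0,0,-0.0255,-1],[0.08,-0.086,0,0,0,-0.0509,-1],[0.12,-0.13,0,0,0,-0.0828,-1],[0.17,-0.184,0,0,0,-0.1146,-1],[0.22,-0.238,0,0,0,-0.1464,-1],[0.26,-0.282,0,0,0,-0.1783,-1],[0.276,-0.3,0,0,0,-0.1859,-1],[0.276,-0.3,0,0,0,-0.1859,-1],[0.276,-0.3,0,0,0,-0.1859,-1],[0.276,-0.3,0,0,0,-0.1859,-1]]]}}

```text
time_s: 15.4
ee_pos: [0.451, 0.1686, 0.202]
eef_rot: [-3.141, 0.0, 1.929]
force: [0.7, 0.0, -0.0]
grip_width: 0.0939
grip_force: 0.0
```

```bash
python3 go.py large; python3 look.py wrist large
```

```text
z 0.202 xy [0.451  0.1686] yaw 1.929
shift mm [1.  0.4] turn z -0.002
large [0.4536 0.1703] r 0.0232 off mm [2.6 0.6]
```

To row units: 186 mm is 0.372, 172 mm is 0.344.

Emit:
{"op": "arm_command", "data": {"plan": [[[0.002,0.002,0.09,0,0,0,-1],[0.002,0.002,0.19,0,0,0,-1],[0.002,0.002,0.28,0,0,0,-1],[0.002,0.002,0.344,0,0,0,-1],[0.002,0.002,0.372,0,0,0,-1],[0.002,0.002,0.372,0,0,0,-1],[0.002,0.002,0.372,0,0,0,-1],[0.002,0.002,0.372,0,0,0,1],[0.002,0.002,0.372,0,0,0,1],[0.002,0.002,0.372,0,0,0,1],[0.002,0.002,0.372,0,0,0,1],[0.002,0.002,0.372,0,0,0,1]]]}}

```text
time_s: 16.65
ee_pos: [0.4509, 0.1706, 0.0167]
eef_rot: [3.141, 0.0, 1.931]
force: [-0.7, -0.4, 0.6]
grip_width: 0.0571
grip_force: 0.0
```

Emit:
{"op": "arm_command", "data": {"plan": [[[0,0,0,0,0,0,1],[0,0,0,0,0,0,1],[0,0,0,0,0,0,1],[0,0,0,0,0,0,1],[0,0,0,0,0,0,1],[0,0,0,0,0,0,1]]]}}

```text
time_s: 17.25
ee_pos: [0.4509, 0.1706, 0.0165]
eef_rot: [3.142, -0.0, 1.931]
force: [-0.7, 0.5, 1.7]
grip_width: 0.0456
grip_force: 15.0
```

To row units: -186 mm is -0.372, -180 mm is -0.36.

Emit:
{"op": "arm_command", "data": {"plan": [[[0,0,-0.04,0,0,0,1],[0,0,-0.12,0,0,0,1],[0,0,-0.21,0,0,0,1],[0,0,-0.3,0,0,0,1],[0,0,-0.36,0,0,0,1],[0,0,-0.372,0,0,0,1],[0,0,-0.372,0,0,0,1]]]}}

```text
time_s: 17.95
ee_pos: [0.4509, 0.1706, 0.2025]
eef_rot: [3.141, 0.0, 1.931]
force: [0.2, 0.5, -1.7]
grip_width: 0.0457
grip_force: 15.0
```

```bash
python3 go.py c
```

```text
z 0.2025 xy [0.4509 0.1706] yaw 1.931
shift mm [-246.3   67.7] turn z 0.42
```

To row units: -246 mm is -0.492, -232 mm is -0.464, 0.42 rad is 0.2674.

Emit:
{"op": "arm_command", "data": {"plan": [[[-0.05,0.014,0,0,0,0.0255,1],[-0.11,0.03,0,0,0,0.0573,1],[-0.17,0.046,0,0,0,0.0891,1],[-0.23,0.064,0,0,0,0.1273,1],[-0.29,0.08,0,0,0,0.1592,1],[-0.35,0.096,0,0,0,0.191,1],[-0.41,0.112,0,0,0,0.2228,1],[-0.464,0.128,0,0,0,0.2546,1],[-0.492,0.136,0,0,0,0.2674,1],[-0.492,0.136,0,0,0,0.2674,1],[-0.492,0.136,0,0,0,0.2674,1],[-0.492,0.136,0,0,0,0.2674,1]]]}}

```text
time_s: 19.15
ee_pos: [0.6006, -0.0346, 0.2023]
eef_rot: [-3.141, -0.0, 1.513]
force: [0.2, -1.0, -1.4]
grip_width: 0.0456
grip_force: 15.0
```

To row units: 165 mm is 0.33, 155 mm is 0.31.

Emit:
{"op": "arm_command", "data": {"plan": [[[0,0,0.09,0,0,0,1],[0,0,0.18,0,0,0,1],[0,0,0.26,0,0,0,1],[0,0,0.31,0,0,0,1],[0,0,0.33,0,0,0,1],[0,0,0.33,0,0,0,1],[0,0,0.33,0,0,0,1],[0,0,0.33,0,0,0,1]]]}}

```text
time_s: 19.95
ee_pos: [0.602, -0.0356, 0.0393]
eef_rot: [3.139, 0.0, 1.511]
force: [0.1, 0.4, -0.9]
grip_width: 0.0457
grip_force: 15.0
```

```bash
python3 go.py c
```

```text
z 0.0393 xy [ 0.602  -0.0356] yaw 1.511
shift mm [-0.5 -1. ] turn z 0.0
```

To row units: 19 mm is 0.038, 17 mm is 0.034.

Emit:
{"op": "arm_command", "data": {"plan": [[[0,0,0.02,0,0,0,1],[0,0,0.034,0,0,0,1],[0,0,0.038,0,0,0,1],[0,0,0.038,0,0,0,1],[0,0,0.038,0,0,0,1]]]}}

```text
time_s: 20.45
ee_pos: [0.6011, -0.0356, 0.0188]
eef_rot: [-3.142, 0.0, 1.511]
force: [-4.4, 0.6, 9.5]
grip_width: 0.0457
grip_force: 15.0
```

To row units: -184 mm is -0.368, -180 mm is -0.36.

Emit:
{"op": "arm_command", "data": {"plan": [[[0,0,0,0,0,0,-1],[0,0,0,0,0,0,-1],[0,0,0,0,0,0,-1],[0,0,0,0,0,0,-1],[0,0,0,0,0,0,-1],[0,0,-0.04,0,0,0,-1],[0,0,-0.12,0,0,0,-1],[0,0,-0.21,0,0,0,-1],[0,0,-0.3,0,0,0,-1],[0,0,-0.36,0,0,0,-1],[0,0,-0.368,0,0,0,-1],[0,0,-0.368,0,0,0,-1]]]}}

```text
time_s: 21.65
ee_pos: [0.6012, -0.0357, 0.2027]
eef_rot: [3.141, 0.0, 1.511]
force: [0.2, -0.1, -1.0]
grip_width: 0.094
grip_force: 0.0
```

```bash
python3 go.py largest d; python3 look.py wrist large@c medium@b
```

```text
z 0.2027 xy [ 0.6012 -0.0357] yaw 1.511
shift mm [ 389.2 -161.9] turn z -0.724
shift mm [-455.1 -191.2] turn z 0.854
large@c [ 0.6025 -0.0361] r 0.0229 off mm [ 1.5 -0.1]
medium@b [0.6107 0.0429] r 0.0189 off mm [1.7 1.4]
```

To row units: 389 mm is 0.778, 370 mm is 0.74, -0.724 rad is -0.4609.

Emit:
{"op": "arm_command", "data": {"plan": [[[0.06,-0.024,0,0,0,-0.0318,-1],[0.136,-0.056,0,0,0,-0.0764,-1],[0.212,-0.088,0,0,0,-0.1273,-1],[0.288,-0.12,0,0,0,-0.1719,-1],[0.364,-0.152,0,0,0,-0.2165,-1],[0.44,-0.184,0,0,0,-0.261,-1],[0.516,-0.216,0,0,0,-0.3056,-1],[0.592,-0.248,0,0,0,-0.3501,-1],[0.668,-0.278,0,0,0,-0.3947,-1],[0.74,-0.308,0,0,0,-0.4393,-1],[0.778,-0.324,0,0,0,-0.4609,-1],[0.778,-0.324,0,0,0,-0.4609,-1]]]}}

```text
time_s: 22.9
ee_pos: [0.4612, 0.3641, 0.2002]
eef_rot: [-3.138, -0.0, 2.239]
force: [0.5, -0.5, 0.4]
grip_width: 0.0939
grip_force: 0.0
```

```bash
python3 look.py wrist largest; python3 go.py largest
```

```text
largest [0.4654 0.3631] r 0.0272 off mm [2.4 0.6]
z 0.2005 xy [0.4619 0.3628] yaw 2.236
shift mm [-0.9  0.7] turn z 0.001
```

To row units: 180 mm is 0.36, 168 mm is 0.336.

Emit:
{"op": "arm_command", "data": {"plan": [[[0,0.002,0.09,0,0,0,-1],[0,0.002,0.19,0,0,0,-1],[0,0.002,0.28,0,0,0,-1],[0,0.002,0.336,0,0,0,-1],[0,0.002,0.36,0,0,0,-1],[0,0.002,0.36,0,0,0,-1],[0,0.002,0.36,0,0,0,-1]]]}}

```text
time_s: 23.65
ee_pos: [0.4644, 0.3629, 0.0237]
eef_rot: [3.14, 0.0, 2.234]
force: [0.3, 0.3, -0.4]
grip_width: 0.0941
grip_force: 0.0
```

Emit:
{"op": "arm_command", "data": {"plan": [[[0,0,0,0,0,0,1],[0,0,0,0,0,0,1],[0,0,0,0,0,0,1],[0,0,0,0,0,0,1],[0,0,0,0,0,0,1],[0,0,0,0,0,0,1],[0,0,0,0,0,0,1],[0,0,0,0,0,0,1],[0,0,0,0,0,0,1],[0,0,0,0,0,0,1]]]}}

```text
time_s: 24.65
ee_pos: [0.4636, 0.363, 0.0225]
eef_rot: [3.142, -0.0, 2.235]
force: [-1.1, 0.2, 3.8]
grip_width: 0.0536
grip_force: 15.0
```

To row units: -184 mm is -0.368, -178 mm is -0.356.

Emit:
{"op": "arm_command", "data": {"plan": [[[0,0,-0.04,0,0,0,1],[0,0,-0.12,0,0,0,1],[0,0,-0.21,0,0,0,1],[0,0,-0.3,0,0,0,1],[0,0,-0.356,0,0,0,1],[0,0,-0.368,0,0,0,1],[0,0,-0.368,0,0,0,1]]]}}

```text
time_s: 25.35
ee_pos: [0.4636, 0.363, 0.2061]
eef_rot: [3.141, 0.0, 2.235]
force: [0.4, 0.7, -2.1]
grip_width: 0.0538
grip_force: 15.0
```

```bash
python3 go.py d
```

```text
z 0.2061 xy [0.4636 0.363 ] yaw 2.235
shift mm [-455.2 -191.8] turn z 0.853
```

To row units: -440 mm is -0.88, -415 mm is -0.83, 0.83 rad is 0.5284.

Emit:
{"op": "arm_command", "data": {"plan": [[[-0.05,-0.02,0,0,0,0.0318,1],[-0.12,-0.05,0,0,0,0.07,1],[-0.2,-0.084,0,0,0,0.121,1],[-0.28,-0.118,0,0,0,0.1655,1],[-0.36,-0.152,0,0,0,0.2165,1],[-0.44,-0.186,0,0,0,0.261,1],[-0.52,-0.22,0,0,0,0.3119,1],[-0.6,-0.252,0,0,0,0.3565,1],[-0.68,-0.286,0,0,0,0.4074,1],[-0.76,-0.32,0,0,0,0.452,1],[-0.83,-0.35,0,0,0,0.4966,1],[-0.88,-0.37,0,0,0,0.5284,1]]]}}

```text
time_s: 26.55
ee_pos: [0.5885, -0.0999, 0.2035]
eef_rot: [-3.138, -0.0, 1.401]
force: [-0.4, 0.8, -1.0]
grip_width: 0.0536
grip_force: 15.0
```

Emit:
{"op": "arm_command", "data": {"plan": [[[0,0,0,0,0,0,1],[0,0,0,0,0,0,1],[0,0,0,0,0,0,1]]]}}

```text
time_s: 26.85
ee_pos: [0.5886, -0.0965, 0.2052]
eef_rot: [-3.14, -0.0, 1.406]
force: [-0.3, -0.7, -1.0]
grip_width: 0.0537
grip_force: 15.0
```

```bash
python3 go.py d
```

```text
z 0.2052 xy [ 0.5886 -0.0965] yaw 1.406
shift mm [-16.2   7.2] turn z 0.025
```

To row units: 165 mm is 0.33, 155 mm is 0.31, 0.025 rad is 0.0159.

Emit:
{"op": "arm_command", "data": {"plan": [[[-0.016,0.008,0,0,0,0.0064,1],[-0.032,0.014,0,0,0,0.0159,1],[-0.032,0.014,0.08,0,0,0.0159,1],[-0.032,0.014,0.17,0,0,0.0159,1],[-0.032,0.014,0.25,0,0,0.0159,1],[-0.032,0.014,0.31,0,0,0.0159,1],[-0.032,0.014,0.33,0,0,0.0159,1],[-0.032,0.014,0.33,0,0,0.0159,1],[-0.032,0.014,0.33,0,0,0.0159,1],[-0.032,0.014,0.33,0,0,0.0159,1]]]}}

```text
time_s: 27.85
ee_pos: [0.5943, -0.1147, 0.0434]
eef_rot: [3.139, 0.0, 1.38]
force: [-0.2, 0.6, -0.6]
grip_width: 0.0541
grip_force: 15.0
```

```bash
python3 go.py d
```

```text
z 0.0434 xy [ 0.5943 -0.1147] yaw 1.38
shift mm [ 0.8 -1.4] turn z -0.002
```

To row units: 17 mm is 0.034, 15 mm is 0.03.

Emit:
{"op": "arm_command", "data": {"plan": [[[0,-0.002,0.018,0,0,0,1],[0,-0.002,0.03,0,0,0,1],[0,-0.002,0.034,0,0,0,1],[0,-0.002,0.034,0,0,0,1],[0,-0.002,0.034,0,0,0,1]]]}}

```text
time_s: 28.35
ee_pos: [0.5922, -0.1143, 0.0251]
eef_rot: [-3.141, 0.0, 1.38]
force: [-4.9, 0.6, 9.3]
grip_width: 0.0538
grip_force: 15.0
```

To row units: -184 mm is -0.368, -180 mm is -0.36.

Emit:
{"op": "arm_command", "data": {"plan": [[[0,0,0,0,0,0,-1],[0,0,0,0,0,0,-1],[0,0,0,0,0,0,-1],[0,0,0,0,0,0,-1],[0,0,0,0,0,0,-1],[0,0,-0.04,0,0,0,-1],[0,0,-0.12,0,0,0,-1],[0,0,-0.21,0,0,0,-1],[0,0,-0.3,0,0,0,-1],[0,0,-0.36,0,0,0,-1],[0,0,-0.368,0,0,0,-1],[0,0,-0.368,0,0,0,-1]]]}}

```text
time_s: 29.55
ee_pos: [0.5924, -0.1143, 0.2087]
eef_rot: [3.141, 0.0, 1.38]
force: [0.4, 0.3, -0.2]
grip_width: 0.094
grip_force: 0.0
```

```bash
python3 look.py wrist largest@d large@c; python3 look.py scene largest@d large@c medium@b small@a; python3 - <<'E'
from h import *
p,d,i=snap("scene"); cv2.imwrite('pics/end.png',p)
E
```

```text
largest@d [ 0.5932 -0.1133] r 0.027 off mm [0.2 0.4]
large@c [ 0.6023 -0.0361] r 0.023 off mm [ 1.3 -0.1]
largest@d [ 0.5926 -0.1145] r 0.0272 off mm [-0.4 -0.8]
large@c [ 0.6015 -0.0373] r 0.0237 off mm [ 0.5 -1.3]
medium@b [0.6097 0.0415] r 0.0199 off mm [0.7 0. ]
small@a [0.6178 0.1166] r 0.0151 off mm [ 0.8 -2.4]
```

View pics/end.png

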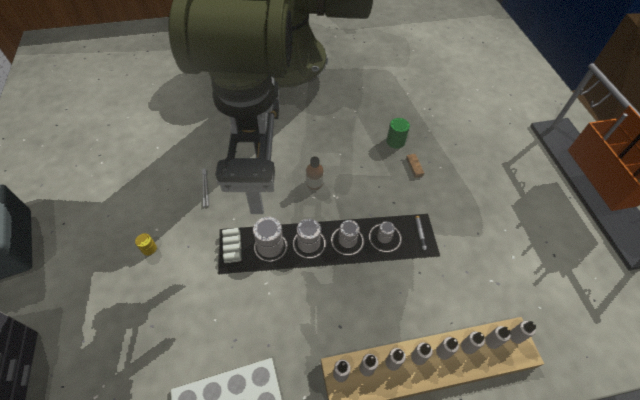

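The final picture shows all four pots upright on their rings, largest at (268,240) by the brush rest down to smallest at (387,233). The rest and the bottle have not moved, and the gripper is clear.

```bash
python3 -c "
from station import ctrl; print(ctrl.hand_in())"
```

```text
the job is handed in; nothing more can be done
None
```

The job is handed in: all four pots stand upright within about 3 mm of their ring centres, largest next to the brush rest and smallest at the far end, with the rest and the thinner bottle left in place; no verdict was returned.

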